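Snap the lens cap onto the camera

ROBOT

A 6-joint arm with a two-finger parallel gripper is mounted at the origin on a cart in front of the work surface, level with it; the furniture and walls round the work are solid. World frame = base frame: x ahead of the robot, y to its left, z up, the work surface at z = 0. Lengths are in m, angles in rad, forces in N, time in s.
With the tool pointing down it reaches from about 0.375 to 0.925 m from the base axis. Payload 5.7 kg.
Tool frame: the origin (TCP) lies on the centre line of the jaws, within the pads' length; the fingertips stand 25 mm ahead of it and the grasp point (between the pads) lies 6 mm ahead of it (manip.tcp_to_tips is the y of the fingertips in the tool frame, in m); y points along the fingers, x is the direction in which the jaws open and shut, and the axes are right-handed (so a half turn about y gives the same grasp; the last joint's range is limited). The gripper opens to 88 mm and grips with 3 to 60 N. Pads are 20 mm wide; open, the fingers measure 115 mm over their backs; the gripper's body (75 mm by 178 mm) begins 61 mm behind the grasp point.
Start: joints at [0.991, 0.359, 1.51, -0, 1.272, -0.115], TCP at [0.269, 0.536, 0.248] pointing down, gripper open.
Joint ranges: [-2.97, 2.97], [-1.01, 2.36], [0.21, 2.38], [-0.96, 4.11], [0.2, 2.71], [-2.98, 2.98]. Speed limits (rad/s): [2.39, 2.39, 3.14, 3.14, 3.14, 3.14].

INTERFACE

Orientations are given as a unit quaternion [x, y, z, w].
In Python, from cell import manip, viewer, ticket gives the robot as it stands.
- The arm moves only by the tool jog_arm, never from a script. Its argument "increments" is a list of rows, each an object with "rotation": the turn, a rotation vector about the tool's x, y, z scaled (see below), a list of three; "travel": the shift along the tool's x, y, z scaled (see below), a list of three; "grip": the opening, from 0 (shut) to 1 (fully open). In form: [{"rotation": [ax, ay, az], "travel": [tx, ty, tz], "grip": grip}, ...]. A call has 1 to 12 rows; each row is the pose to reach, as a shift and turn from the pose commanded when the call began, along the tool's axes at that moment, turning the shorter way round; what a row does not reach only later rows make up. The controller multiplies each number of a shift by 500 mm and each number of a turn by 180 degrees. A row lasts 1/8 s, in which the tool goes at most 62.5 mm and 10.7 degrees, less where a joint would pass 70% of its speed; a pose out of reach is approached as far as the arm can. A call with a number of a shift or a turn outside -1 to 1 is refused whole. A call with a gripper value outside its range is refused whole. The fingers move at their own pace and stop on an object; "grip_force" is the grip in N (left out, the last holds). Time passes only in rows, so rows that repeat a pose let the fingers close. It gives the time, the measured TCP pose, the force and the opening at its end, in the units of the state.
- manip.sense(): the state, without advancing time (a new reading comes with each control period).
- viewer.snapshot(name): name is "scene" or "side" or "wrist"; returns a dict with "color" (420x560x3 uint8, red, green, blue), "intrinsics" (3x3 intrinsics, pixels), "view" (4x4, takes a point from world to camera coordinates); the wrist camera has in their place "tool_from_camera" (4x4, takes a point from camera to tool coordinates, whose origin is the TCP and whose axes are the tool frame's). Camera axes: x right, y down, z forward; pixel columns grow to the right and rows downward; lengths in m; the calibration is good to about 2 mm. The wrist camera is an equidistant fisheye: a pixel r from the principal point sees the ray r / f radians off the axis. A picture is of the moment at which its call begins: read the wrist's pose just before it. There is no depth.
- ticket.close_job(): hands the job in, once; it reports no verdict.
The state is a dict: "clock": time; "q": joint angles; "joint_vel": joint speeds; "joint_efforts": joint torques, N m; "eef_pos": TCP position; "tcp_rot": TCP orientation; "contact_force": force on the tool from outside, world axes, zero at the start; "torque": the same for the moment, N m; "opening": finger opening in m.
Only numpy, scipy, OpenCV 4.12 (cv2) and the standard library are available. Lean on these libraries where they do the work, as an engineer would, in place of code of your own. Each camera call takes 0.05 s, during which the arm holds its last target.

TASK

Put the lens cap on the camera that lies on its back on the desk: pinch the cap's two orange sprung grips together, pick it up by them, set it squarely into the lens rim, gently press it fully home against the sprung seal, and let the grips spring out while it is still pressed home, so that it locks in and stays on when you let go. Do not shove or tip the camera, and leave the spectacles, the memory stick and the animal figure where they are.

Things in the scene. Friction and masses are not known exactly. Their poses are not given: they have to be found in the camera images.
- cap_grip (a point): Centre of the black lens cap (67 mm across, 27 mm high, 65 g): on its axis, midway between its two orange grips, at half their height. z up out of the cap's outer face, y along the pinch. From here along z: grip tops +6.5 mm, flat outer face (fingertips may press on it) -6.5, underside of the 67 mm wide flange -9.5, end of the spigot -20.5 (the cap lies on it at the start).
- tab_a (a joint): Travel of the sprung grip on the cap's +y side: 0 sprung out, 0.005 m pinched fully in; the spring pushes outward with 3 N at 0, 7.5 N fully in. Over their outer faces the two grips measure 34 mm relaxed, 24 mm pinched.
- tab_b (a joint): The same for the grip on the cap's -y side.
- camera: Black camera lying loose on its back, body 130 x 95 x 42 mm, 0.9 kg, lens barrel 72 mm across pointing up; origin under the lens's axis, z up, x towards its finder hump and dials. The lens's mouth is 60 mm wide, narrowing at 45 degrees to 56 mm over 2 mm; this lip is 5 mm thick. Under it, a recess 66 mm wide: the lugs spring out there only while the cap's flange is within 1.5 mm of the rim.
- cap: The same cap; origin at the end of its spigot, 53 mm wide and 11 mm long with a 1.5 mm chamfer, which enters the lens. Each orange grip is a ridge 16 mm long (x), 5 thick, 13 high on the outer face, with a 3 mm thick lug at the spigot's side whose top is 6.5 mm below the flange. The lugs reach 31 mm from the axis when relaxed, 26 mm when pinched.
- spectacles: Folded dark reading spectacles, 42 x 138 x 13 mm, lying behind the work; origin at the centre of the underside. Leave alone.
- usb_stick: Red memory stick, 17 x 50 x 8 mm, lying between the camera and the cap; origin at the centre of the underside. Leave alone.
- figure: Small pale blue glazed animal figure, 56 x 56 x 60 mm; origin at the centre of the underside. Leave alone.
- lens_axis (a point): Point on the lens's axis, fixed to the camera body, 100 mm above the desk; z up out of the lens. The solid top of the lens's rim is 0 to 25 mm above this point: the zoom barrel stands drawn out by an amount that is not measured, so the rim's height must be found by touch (the barrel is stiff and does not slide under the forces of fitting a cap).
- cap_flange (a point): Centre of the underside of the cap's 67 mm wide, 3 mm thick flange. Round the lens's mouth a grey sprung seal ring (61 mm inside, 69 outside) stands 3 mm above the solid rim. The flange pushes it down with 3 N at first, 6 N when flush; then it meets the solid rim. The seal holds a locked cap up against its lugs, flange up to 1.5 mm above the rim. Over 25 N between cap and camera damages the lens.
There are look-alikes about, which are no part of the job. Several things look just like the cap: the one meant starts farthest to the robot's left.

How it is judged:
By the outcome, as a careful person would: the job done as asked, in the order asked, and still so for the second after the job is handed in, with the robot touching nothing.
It also fails if it takes over 48 s, if anything falls off the work surface, if the arm or the gripper's body presses on something with over 40 N, if the wrist force passes 120 N, or if a joint passes its speed limit or range.

## Working session

There is one attempt and no reset: what is moved stays moved. The work goes in short steps, Python scripts to look and compute and a tool call to move; the robot and the scene stay as the last step left them, time stands still between calls to the robot, and variables do not carry over. Pictures are saved under pics/ and viewed, and the job is handed in when it is done.

Besides the shell and the picture viewer there is one more tool, called after ">>>" as name(argument=value, ...), one argument or row to a line, values as JSON. jog_arm: Moves the arm, as the interface text tells. Its arguments: {"type":"object","properties":{"increments":{"type":"array","items":{"type":"object","properties":{"rotation":{"type":"array","items":{"type":"number"}},"travel":{"type":"array","items":{"type":"number"}},"grip":{"type":"number"}}}},"grip_force":{"type":"number"}},"required":["increments"]}

```bash
ls; mkdir -p pics; cat > h.py <<'E'
import numpy as np, cv2
from cell import manip, viewer, ticket
from scipy.spatial.transform import Rotation as R
def snap(n,f):
    s=manip.sense(); d=viewer.snapshot(n); cv2.imwrite('pics/'+f,d['color'][:,:,::-1])
    return s,d
E
python3 - <<'E'
from h import *
import pickle
s=manip.sense(); print(s, manip.tcp_to_tips)
D={}
for n in ['scene','side','wrist']:
    s,d=snap(n,n+'0.png'); D[n]=(s,d); print(n,d['intrinsics'],d.get('view',d.get('tool_from_camera')))
pickle.dump(D,open('d0.pkl','wb'))
E
```

```text
pics
{'clock': 0.0, 'q': array([ 9.90926195e-01,  3.59524246e-01,  1.51139912e+00,  3.00120189e-05,
        1.27250221e+00, -1.15113520e-01]), 'joint_vel': array([ 1.03075862e-05,  3.37185196e-04,  4.16039863e-04,  6.34241522e-04,
       -2.75038123e-05,  6.72631835e-04]), 'joint_efforts': array([-2.53508697e-04, -5.15372443e+01, -2.70733809e+01,  6.77802041e-02,
        3.46636120e-02, -1.38676337e-04]), 'eef_pos': array([0.26858093, 0.53582598, 0.24681078]), 'tcp_rot': array([ 0.601974  ,  0.37082044, -0.37200281, -0.60144277]), 'contact_force': array([ 0.28125477,  0.02131659, -1.0863254 ]), 'torque': array([ 0.01974006, -0.05017468,  0.03929996]), 'opening': 0.08816992120008445} 0.025
scene [[451.71891209   0.         280.61403556]
 [  0.         451.71891209 215.98589673]
 [  0.           0.           1.        ]] [[ 0.73066556 -0.68243949 -0.02010452 -0.37461399]
 [-0.34730002 -0.34616788 -0.87152194  0.31390765]
 [ 0.58780145  0.64377336 -0.48994419  0.44699024]
 [ 0.          0.          0.          1.        ]]
side [[433.40918951   0.         279.41819984]
 [  0.         433.40918951 213.68591135]
 [  0.           0.           1.        ]] [[ 9.13999125e-01 -4.05716052e-01 -2.91060528e-04 -5.16053666e-01]
 [-2.34821541e-01 -5.28421829e-01 -8.15861026e-01  2.85406378e-01]
 [ 3.30854111e-01  7.45764611e-01 -5.78247958e-01  6.67224322e-01]
 [ 0.00000000e+00  0.00000000e+00  0.00000000e+00  1.00000000e+00]]
wrist [[325.1922621    0.         277.60406855]
 [  0.         325.1922621  207.67278235]
 [  0.           0.           1.        ]] [[ 9.99999930e-01 -3.22587463e-04  1.90839837e-04  1.96736688e-04]
 [-2.70079002e-04 -2.67135148e-01  9.63659037e-01 -1.39763467e-01]
 [-2.59884296e-04 -9.63659021e-01 -2.67135216e-01  7.41029119e-02]
 [ 0.00000000e+00  0.00000000e+00  0.00000000e+00  1.00000000e+00]]
```

View pics/scene0.png

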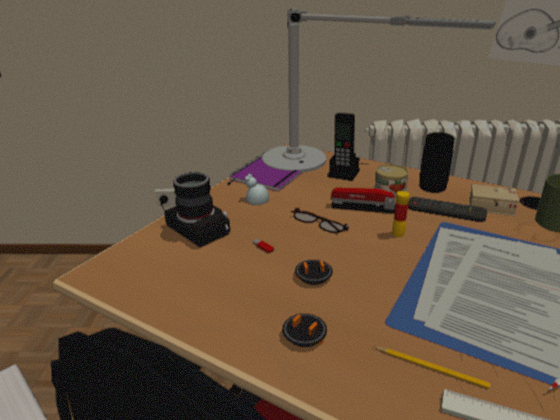

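View pics/side0.png

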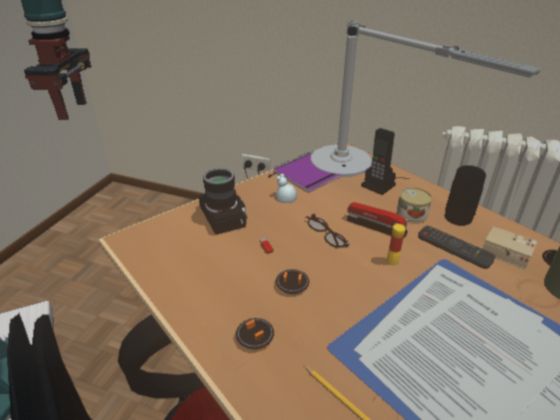

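View pics/wrist0.png

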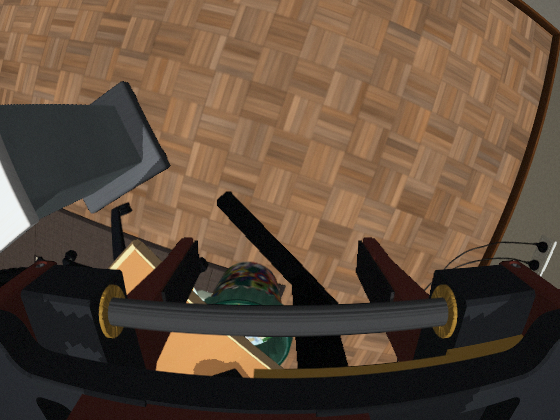

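The wrist sees only the floor. Two cap candidates show: scene (314,271)/side (292,281), and scene (304,329)/side (255,333). I'll work out which lies farther left.

```bash
cat >> h.py <<'E'
def ray(d,uv):
    K=d['intrinsics'];V=d['view'];r=np.linalg.inv(K)@np.array([uv[0],uv[1],1.]);Rw=V[:3,:3].T
    return -Rw@V[:3,3], Rw@r
def onz(d,uv,z):
    o,r=ray(d,uv);return o+r*(z-o[2])/r[2]
def tri(ds,uvs):
    A=np.zeros((3,3));b=np.zeros(3)
    for d,u in zip(ds,uvs):
        o,r=ray(d,u);r=r/np.linalg.norm(r);P=np.eye(3)-np.outer(r,r);A+=P;b+=P@o
    return np.linalg.solve(A,b)
def proj(d,p):
    V=d['view'];c=V[:3,:3]@p+V[:3,3];q=d['intrinsics']@c;return q[:2]/q[2]
E
python3 - <<'E'
from h import *
import pickle
D=pickle.load(open('d0.pkl','rb'));sc=D['scene'][1];si=D['side'][1]
for n,a,b,z in [('c1',(314,271),(292,281),.012),('c2',(304.5,329),(255,333),.012),('lens',(192,183),(219,177),.11),('usb',(263,246),(267,246),.004),('fig',(257,193),(286,190),.03),('spec',(320,220),(327,231),.006)]:
    print(n,onz(sc,a,z).round(3),onz(si,b,z).round(3),tri([sc,si],[a,b]).round(3))
for n,d,cs in [('scene',sc,[(314,271),(304,329),(195,205)]),('side',si,[(292,281),(255,333),(222,200)])]:
    im=cv2.imread(f'pics/{n}0.png');row=[]
    for u,v in cs:
        row.append(cv2.resize(im[v-32:v+32,u-32:u+32],(260,260),interpolation=cv2.INTER_CUBIC))
    cv2.imwrite(f'pics/crop_{n}.png',np.hstack(row))
E
```

```text
c1 [0.595 0.002 0.012] [0.594 0.005 0.012] [0.592 0.    0.015]
c2 [ 0.48  -0.087  0.012] [ 0.48  -0.085  0.012] [ 0.48  -0.087  0.013]
lens [0.537 0.278 0.11 ] [0.541 0.29  0.11 ] [0.541 0.288 0.108]
usb [0.592 0.135 0.004] [0.594 0.134 0.004] [ 0.596  0.14  -0.001]
fig [0.701 0.279 0.03 ] [0.712 0.291 0.03 ] [0.72  0.304 0.017]
spec [0.742 0.123 0.006] [0.741 0.126 0.006] [0.738 0.12  0.01 ]
```

```bash
cd pics; python3 -c "
import cv2,numpy as np
cv2.imwrite('crops.png',np.vstack([cv2.imread('crop_scene.png'),cv2.imread('crop_side.png')]))"
```

```text
(no output)
```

View pics/crops.png

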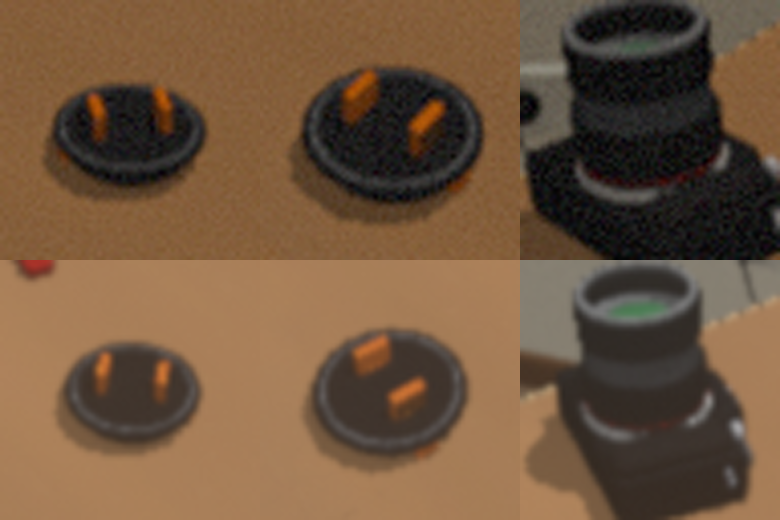

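Candidates: scene (314,271) → world (0.595, 0.003), and scene (304,329) → (0.48, −0.087). The crop confirms both are caps with orange grips. The first has the larger y, so it is farther left and is the one meant. Next I'll get a rough pinch yaw and the transit move.

```bash
cat >> h.py <<'E'
def rows(p,Rt=None,s=None):
    "shift and rotvec (scaled) in present tool axes to reach world p, rotation Rt"
    s=s or manip.sense();R0=R.from_quat(s['tcp_rot'])
    t=R0.inv().apply(np.array(p)-s['eef_pos'])/0.5
    a=(R0.inv()*Rt).as_rotvec()/np.pi if Rt is not None else np.zeros(3)
    return t.round(4),a.round(4)
def down(yaw):
    "tool y down, tool x at yaw in world"
    x=np.array([np.cos(yaw),np.sin(yaw),0]);y=np.array([0,0,-1.]);z=np.cross(x,y)
    return R.from_matrix(np.column_stack([x,y,z]))
E
python3 - <<'E'
from h import *
import pickle
D=pickle.load(open('d0.pkl','rb'));sc=D['scene'][1];si=D['side'][1]
a=onz(sc,(305.2,264.1),.027);b=onz(sc,(321.7,262.9),.027);print(a,b,np.degrees(np.arctan2(*(b-a)[1::-1])))
a=onz(si,(285.4,272.9),.027);b=onz(si,(299.9,274.6),.027);print(a,b,np.degrees(np.arctan2(*(b-a)[1::-1])))
s=manip.sense();print(R.from_quat(s['tcp_rot']).as_matrix().round(3))
for yaw in [-22,-30,158]:
    print(yaw,rows([.595,.003,.17],down(np.radians(yaw))))
print(rows([.595,.003,.17]), rows([.43,.27,.25]))
E
```

```text
[0.58330685 0.01223076 0.027     ] [ 0.60628502 -0.00544122  0.027     ] -37.56304024109423
[0.58499271 0.01672233 0.027     ] [0.60907288 0.00071214 0.027     ] -33.61876358775304
[[ 0.448 -0.001 -0.894]
 [ 0.894 -0.001  0.448]
 [-0.001 -1.     0.   ]]
-22 (array([-0.6601,  0.1547, -1.0612]), array([ 3.000e-04,  4.743e-01, -4.000e-04]))
-30 (array([-0.6601,  0.1547, -1.0612]), array([ 3.000e-04,  5.187e-01, -4.000e-04]))
158 (array([-0.6601,  0.1547, -1.0612]), array([-4.000e-04, -5.257e-01, -3.000e-04]))
(array([-0.6601,  0.1547, -1.0612]), array([0., 0., 0.])) (array([-0.3308, -0.0056, -0.5268]), array([0., 0., 0.]))
```

>>> jog_arm(
  increments=[
    {"rotation":[0,0.55,0],"travel":[-0.62,0,-1.0],"grip":1},
    {"rotation":[0,0.55,0],"travel":[-0.62,0,-1.0],"grip":1},
    {"rotation":[0,0.55,0],"travel":[-0.62,0,-1.0],"grip":1},
    {"rotation":[0,0.55,0],"travel":[-0.62,0,-1.0],"grip":1},
    {"rotation":[0,0.55,0],"travel":[-0.62,0,-1.0],"grip":1},
    {"rotation":[0,0.55,0],"travel":[-0.62,0,-1.0],"grip":1},
    {"rotation":[0,0.55,0],"travel":[-0.62,0,-1.0],"grip":1},
    {"rotation":[0,0.55,0],"travel":[-0.65,0.12,-1.0],"grip":1},
    {"rotation":[0,0.55,0],"travel":[-0.66,0.155,-1.0],"grip":1},
    {"rotation":[0,0.55,0],"travel":[-0.66,0.155,-1.0],"grip":1},
    {"rotation":[0,0.55,0],"travel":[-0.66,0.155,-1.0],"grip":1},
    {"rotation":[0,0.55,0],"travel":[-0.66,0.155,-1.0],"grip":1},
  ],
)

```text
clock: 1.65
eef_pos: [0.5675, 0.0175, 0.17]
tcp_rot: [-0.673, 0.217, -0.216, 0.673]
contact_force: [0.3, 0.6, -0.2]
opening: 0.0879
```

```bash
python3 - <<'E'
from h import *
import pickle
s,d=snap('wrist','w1.png'); pickle.dump((s,d),open('w1.pkl','wb')); print(R.from_quat(s['tcp_rot']).as_matrix().round(3),s['eef_pos'])
E
```

```text
[[ 0.813 -0.001  0.583]
 [-0.583  0.001  0.813]
 [-0.001 -1.    -0.   ]] [0.56747422 0.01749768 0.17000228]
```

View pics/w1.png

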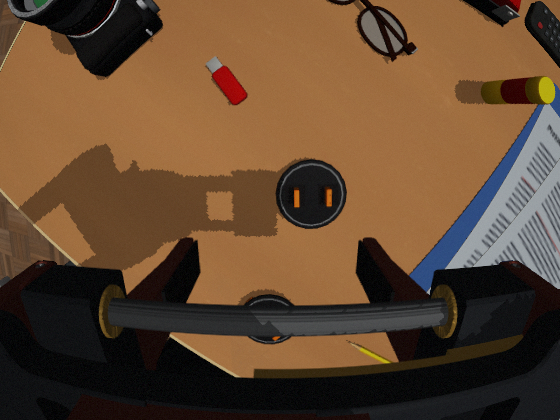

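The wrist view shows the cap at (311,194), with its grips at (297,198) and (328,198). I'll measure it.

```bash
cat >> h.py <<'E'
def wray(s,d,uv):
    K=d['intrinsics'];T=d['tool_from_camera'];v=np.array([(uv[0]-K[0,2])/K[0,0],(uv[1]-K[1,2])/K[1,1]])
    th=np.linalg.norm(v);r=np.append(np.sin(th)*v/max(th,1e-9),np.cos(th))
    Rt=R.from_quat(s['tcp_rot']).as_matrix()
    return s['eef_pos']+Rt@T[:3,3], Rt@T[:3,:3]@r
def wz(s,d,uv,z):
    o,r=wray(s,d,uv);return o+r*(z-o[2])/r[2]
def wproj(s,d,p):
    Rt=R.from_quat(s['tcp_rot']).as_matrix();T=d['tool_from_camera'];c=T[:3,:3].T@(Rt.T@(np.array(p)-s['eef_pos'])-T[:3,3])
    th=np.arctan2(np.hypot(c[0],c[1]),c[2]);v=c[:2]/np.hypot(c[0],c[1])*th;K=d['intrinsics'];return np.array([K[0,0]*v[0]+K[0,2],K[1,1]*v[1]+K[1,2]])
E
python3 - <<'E'
from h import *
import pickle
s,d=pickle.load(open('w1.pkl','rb'));im=d['color'][:,:,::-1].copy()
x0,y0=270,150;c=im[y0:y0+85,x0:x0+85]
cv2.imwrite('pics/w1c.png',cv2.resize(c,None,fx=7,fy=7,interpolation=cv2.INTER_CUBIC))
rgb=d['color'].astype(int);m=((rgb[...,0]>150)&(rgb[...,2]<60)&(rgb[...,1]<140)&(rgb[...,0]-rgb[...,1]>70)).astype(np.uint8)
mm=np.zeros_like(m);mm[y0:y0+85,x0:x0+85]=m[y0:y0+85,x0:x0+85]
n,l,st,ce=cv2.connectedComponentsWithStats(mm);print(st,ce)
dark=((rgb.sum(2)<230)).astype(np.uint8);dk=np.zeros_like(dark);dk[y0:y0+85,x0:x0+85]=dark[y0:y0+85,x0:x0+85]
cs,_=cv2.findContours(dk,cv2.RETR_EXTERNAL,cv2.CHAIN_APPROX_NONE);cc=max(cs,key=cv2.contourArea)
pts=np.array([wz(s,d,p[0],.0125)[:2] for p in cc]);
print(cv2.fitEllipse((pts*1000).astype(np.float32)), cv2.fitEllipse(cc))
E
```

```text
[[     0      0    560    420 235042]
 [   294    190      5     17     84]
 [   327    190      5     16     74]] [[279.47856128 209.50772628]
 [296.02380952 198.0952381 ]
 [328.83783784 197.90540541]]
((588.7921752929688, 4.669614315032959), (69.08740997314453, 80.4591293334961), 88.42855834960938) ((305.0911560058594, 195.14007568359375), (71.16366577148438, 84.36143493652344), 59.24401092529297)
```

View pics/w1c.png

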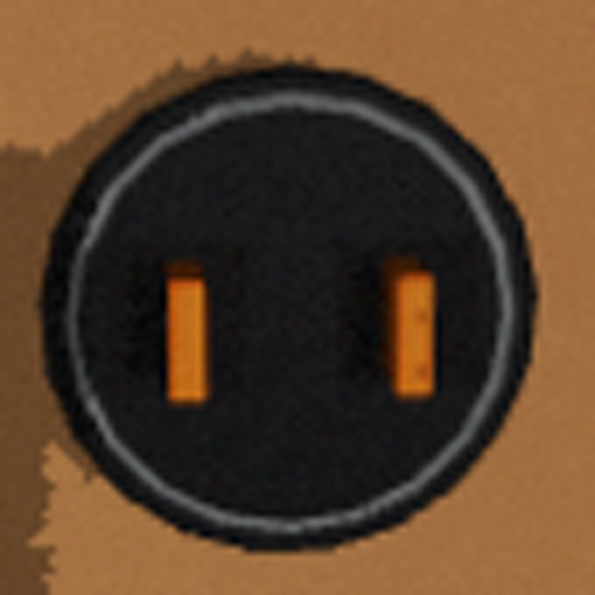

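```bash
cat >t.py <<'E'
from h import *
import pickle
s,d=pickle.load(open('w1.pkl','rb'))
f=lambda x,y:((x+.5)/7-.5+270,(y+.5)/7-.5+150)
a=wz(s,d,f(188.5,340),.027);b=wz(s,d,f(416,335),.027)
print(a,b,np.linalg.norm(a-b),(a+b)/2,np.degrees(np.arctan2(*(b-a)[1::-1])))
pts=[wz(s,d,f(*p),.0125) for p in [(42,309),(537,309),(289.5,68),(289.5,550)]]
print(np.mean(pts,0),np.linalg.norm(pts[0]-pts[1]),np.linalg.norm(pts[2]-pts[3]))
# ridge long direction
e=[wz(s,d,f(*p),.027) for p in [(188.5,277),(188.5,403),(416,272),(416,398)]]
for p,q in [(0,1),(2,3)]: print(np.degrees(np.arctan2(*(e[p]-e[q])[1::-1])),np.linalg.norm(e[p]-e[q]))
yaw=np.arctan2(*(b-a)[1::-1]);print(rows([*((a+b)/2)[:2],.10],down(yaw),s))
E
python3 t.py
```

```text
[0.58222381 0.01130106 0.027     ] [ 0.60655358 -0.0052631   0.027     ] 0.029433132427199044 [0.5943887  0.00301898 0.027     ] -34.24775714376497
[0.59437111 0.00305554 0.0125    ] 0.06726869188167349 0.06681446307914138
55.15581234718041 0.016612218358772718
56.57431838306875 0.016723779809296048
(array([0.0608, 0.1399, 0.0079]), array([ 0.0001, -0.0078, -0.0004]))
```

>>> jog_arm(
  increments=[
    {"rotation":[0,-0.008,0],"travel":[0.061,0.14,0.008],"grip":1},
    {"rotation":[0,-0.008,0],"travel":[0.061,0.14,0.008],"grip":0.7},
    {"rotation":[0,-0.008,0],"travel":[0.061,0.2,0.008],"grip":0.6},
    {"rotation":[0,-0.008,0],"travel":[0.061,0.24,0.008],"grip":0.6},
    {"rotation":[0,-0.008,0],"travel":[0.061,0.256,0.008],"grip":0.6},
    {"rotation":[0,-0.008,0],"travel":[0.061,0.256,0.008],"grip":0.6},
  ],
  grip_force=20,
)

```text
clock: 2.45
eef_pos: [0.595, 0.0034, 0.0428]
tcp_rot: [-0.676, 0.208, -0.208, 0.676]
contact_force: [-0.4, 0.5, -0.3]
opening: 0.0526
```

```bash
python3 - <<'E'
from h import *
s,d=snap('wrist','w2.png');print(s['eef_pos'],rows([.5944,.0030,.0405],down(np.radians(-34.2)),s),s['contact_force'],s['opening'])
E
```

```text
[0.5950355  0.0033532  0.04279555] (array([-0.0007,  0.0046, -0.0013]), array([-0.    ,  0.0003,  0.    ])) [-0.38554135  0.45424884 -0.33019176] 0.05263757439360594
```

View pics/w2.png

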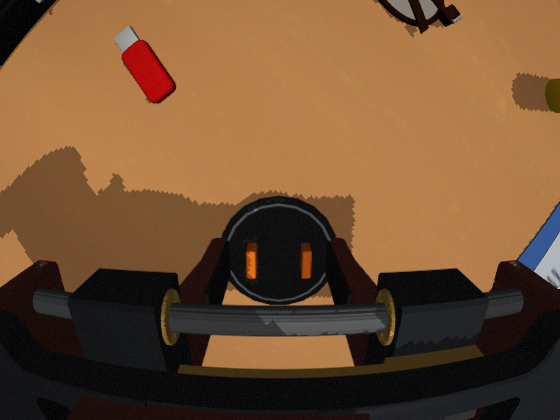

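>>> jog_arm(
  increments=[
    {"rotation":[0,0,0],"travel":[-0.0005,0.004,-0.001],"grip":0.6},
    {"rotation":[0,0,0],"travel":[-0.0005,0.006,-0.001],"grip":0.6},
    {"rotation":[0,0,0],"travel":[-0.0005,0.006,-0.001],"grip":0.6},
  ],
)

```text
clock: 2.88
eef_pos: [0.5947, 0.0023, 0.0394]
tcp_rot: [0.676, -0.208, 0.208, -0.676]
contact_force: [-0.0, -0.4, 1.7]
opening: 0.0526
```

>>> jog_arm(
  increments=[
    {"rotation":[0,0,0],"travel":[0,0.0005,0.0005],"grip":0.4},
    {"rotation":[0,0,0],"travel":[0,0.0005,0.0005],"grip":0.3},
    {"rotation":[0,0,0],"travel":[0,0.0005,0.0005],"grip":0.15},
    {"rotation":[0,0,0],"travel":[0,0.0005,0.0005],"grip":0.15},
    {"rotation":[0,0,0],"travel":[0,0.0005,0.0005],"grip":0.15},
  ],
  grip_force=20,
)

```text
clock: 3.5
eef_pos: [0.5951, 0.0026, 0.0395]
tcp_rot: [-0.676, 0.208, -0.208, 0.676]
contact_force: [-0.8, 0.7, 6.6]
opening: 0.0233
```

```bash
python3 - <<'E'
from h import *
s=manip.sense();print(s['eef_pos'],s['contact_force'],s['torque'],s['opening'],rows([.493,.223,.22],None,s))
E
```

```text
[0.59510652 0.00261637 0.03948585] [-0.84585416  0.74636718  6.60997409] [ 0.03855318  0.32134012 -0.05341701] 0.02329003962587254 (array([-0.4164, -0.3612,  0.25  ]), array([0., 0., 0.]))
```

>>> jog_arm(
  increments=[
    {"rotation":[0,0,0],"travel":[0,-0.01,0],"grip":0.15},
    {"rotation":[0,0,0],"travel":[0,-0.06,0],"grip":0.15},
    {"rotation":[0,0,0],"travel":[0,-0.16,0],"grip":0.15},
    {"rotation":[0,0,0],"travel":[-0.05,-0.26,0.03],"grip":0.15},
    {"rotation":[0,0,0],"travel":[-0.13,-0.34,0.08],"grip":0.15},
    {"rotation":[0,0,0],"travel":[-0.22,-0.36,0.13],"grip":0.15},
    {"rotation":[0,0,0],"travel":[-0.31,-0.36,0.19],"grip":0.15},
    {"rotation":[0,0,0],"travel":[-0.38,-0.36,0.23],"grip":0.15},
    {"rotation":[0,0,0],"travel":[-0.416,-0.36,0.25],"grip":0.15},
    {"rotation":[0,0,0],"travel":[-0.416,-0.36,0.25],"grip":0.15},
    {"rotation":[0,0,0],"travel":[-0.416,-0.36,0.25],"grip":0.15},
  ],
)

```text
clock: 4.88
eef_pos: [0.4933, 0.2223, 0.2188]
tcp_rot: [0.676, -0.208, 0.208, -0.676]
contact_force: [0.2, -0.1, -0.5]
opening: 0.0235
```

```bash
python3 - <<'E'
from h import *
import pickle
s,d=snap('wrist','w3.png');pickle.dump((s,d),open('w3.pkl','wb'));print(s['eef_pos'],s['contact_force'],s['opening'],s['joint_vel'])
E
```

```text
[0.49326789 0.22226703 0.21883828] [ 0.22465811 -0.07408449 -0.51778061] 0.02353359123855082 [-0.0138747   0.00263689 -0.00243191  0.0019831   0.00171304  0.00207676]
```

View pics/w3.png

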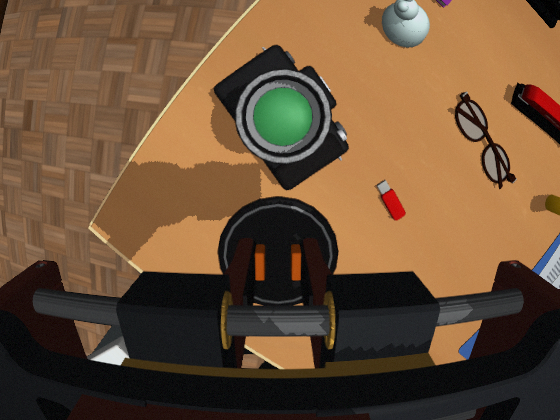

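The cap is held, centred at (278,250), and the lens mouth is at (283,115). I'll enlarge both.

```bash
python3 - <<'E'
from h import *
im=cv2.imread('pics/w3.png')
a=cv2.resize(im[62:172,228:338],(600,600),interpolation=cv2.INTER_CUBIC);cv2.imwrite('pics/w3c.png',a)
b=cv2.resize(im[190:310,210:350],(700,600),interpolation=cv2.INTER_CUBIC);b=cv2.convertScaleAbs(b,alpha=2);cv2.imwrite('pics/w3d.png',b)
E
```

```text
(no output)
```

View pics/w3c.png

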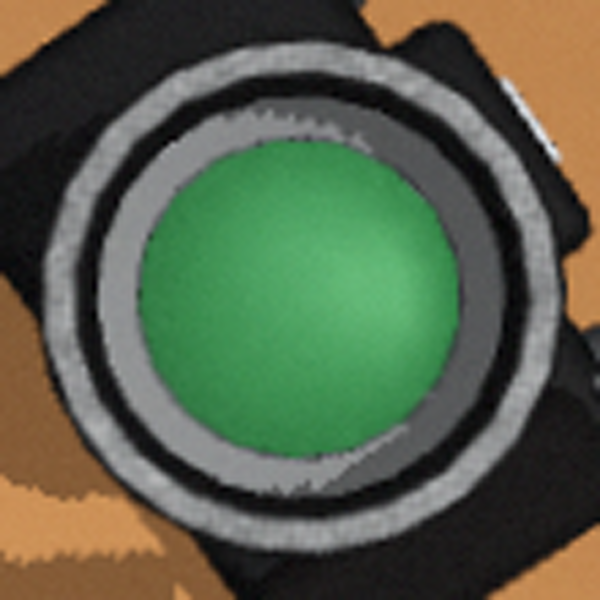

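View pics/w3d.png

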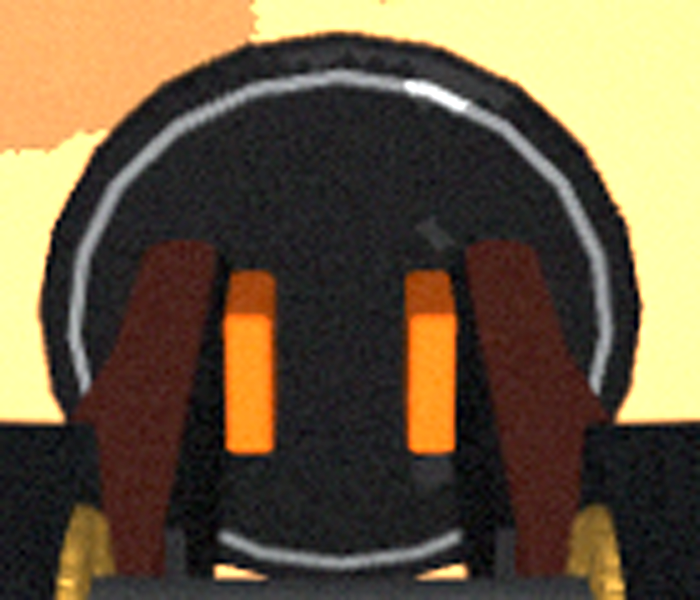

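```bash
cat > fit.py <<'E'
from h import *
import pickle,sys
from scipy.optimize import least_squares
def ringpts(img,c,rmin,rmax):
    g=img.astype(np.float32);sat=g.max(2)-g.min(2);v=g.mean(2)
    v=np.where(sat>45,0,v).astype(np.float32)   # coloured desk -> dark
    out=[];inn=[]
    for a in np.linspace(0,2*np.pi,180,endpoint=False):
        rs=np.arange(rmin,rmax,.1);xs=(c[0]+rs*np.cos(a)).astype(np.float32);ys=(c[1]+rs*np.sin(a)).astype(np.float32)
        p=cv2.remap(v,xs[None],ys[None],cv2.INTER_LINEAR)[0]
        idx=np.where(p>75)[0]
        if len(idx)<20: continue
        # last contiguous run
        i1=idx[-1] if False else None
        runs=np.split(idx,np.where(np.diff(idx)>1)[0]+1);r=max(runs,key=len)
        w=(r[-1]-r[0])*.1
        inn.append((xs[r[0]],ys[r[0]]));out.append((xs[r[-1]],ys[r[-1]]))
    return np.array(inn),np.array(out)
def fit(s,d,inn,out,x0):
    th=np.linspace(0,2*np.pi,360,endpoint=False)
    def res(p,zfix=None):
        r=[]
        for pts,rad in ((inn,.0305),(out,.0345)):
            for q in pts:
                w=wz(s,d,q,p[2]);r.append((np.hypot(w[0]-p[0],w[1]-p[1])-rad)*1000)
        return np.array(r)
    f=least_squares(res,x0,loss='soft_l1',f_scale=.3);return f.x,res(f.x)
if __name__=='__main__':
    s,d=pickle.load(open(sys.argv[1],'rb'));c=(float(sys.argv[2]),float(sys.argv[3]))
    inn,out=ringpts(d['color'],c,float(sys.argv[4]),float(sys.argv[5]))
    x,r=fit(s,d,inn,out,[.54,.285,.115]);n=len(inn)
    print(x,'inner res',np.mean(r[:n]),np.std(r[:n]),'outer',np.mean(r[n:]),np.std(r[n:]),n)
E
python3 fit.py w3.pkl 283 116.5 39 52
python3 - <<'E'
from h import *
import pickle
s,d=pickle.load(open('w3.pkl','rb'))
f=lambda x,y:((x+.5)/5-.5+210,(y+.5)/5-.5+190)
zt=s['eef_pos'][2]-.0395+.027
a=wz(s,d,f(250,384),zt);b=wz(s,d,f(432,384),zt);m=(a+b)/2
print(m,np.linalg.norm(a-b),R.from_quat(s['tcp_rot']).inv().apply(m-s['eef_pos']))
e=[wz(s,d,f(*p),zt) for p in [(250,314),(250,453)]];print(np.linalg.norm(e[0]-e[1]))
# flange extents via x at widest, top
for z in (-.0270,-.0255):
  L=wz(s,d,f(40,310),s['eef_pos'][2]+z);Rr=wz(s,d,f(640,310),s['eef_pos'][2]+z);T=wz(s,d,f(343,33),s['eef_pos'][2]+z)
  Ri=R.from_quat(s['tcp_rot']).inv();print([Ri.apply(q-s['eef_pos']).round(4) for q in (L,Rr,T)])
# ring line inside? bottom
E
```

```text
[0.53825547 0.28353756 0.11903349] inner res -0.10261652716185839 0.1364415968489129 outer 0.09244866460651217 0.1388966960907223 180
[0.49186248 0.22227054 0.20633828] 0.018842574166391467 [-0.00116984  0.01249986 -0.00078119]
0.016084207657470827
[array([-0.035 ,  0.027 ,  0.0011]), array([0.0325, 0.027 , 0.0011]), array([-0.0009,  0.027 ,  0.033 ])]
[array([-0.0347,  0.0255,  0.0018]), array([0.0322, 0.0255, 0.0017]), array([-0.0009,  0.0255,  0.0334])]
```

```bash
python3 - <<'E'
from h import *
print(rows([.4918,.2131,.170],down(np.radians(-34.2))))
E
```

```text
(array([ 0.0073,  0.0977, -0.0166]), array([ 0.0001, -0.0002,  0.0001]))
```

>>> jog_arm(
  increments=[
    {"rotation":[0,0,0],"travel":[0.007,0.05,-0.017],"grip":0.15},
    {"rotation":[0,0,0],"travel":[0.007,0.098,-0.017],"grip":0.15},
    {"rotation":[0,0,0],"travel":[0.007,0.098,-0.017],"grip":0.15},
    {"rotation":[0,0,0],"travel":[0.007,0.098,-0.017],"grip":0.15},
  ],
)

```text
clock: 5.42
eef_pos: [0.4919, 0.2135, 0.1705]
tcp_rot: [-0.676, 0.208, -0.208, 0.676]
contact_force: [0.4, 0.6, 0.2]
opening: 0.0234
```

```bash
python3 - <<'E'
from h import *
import pickle
s,d=snap('wrist','w4.png');pickle.dump((s,d),open('w4.pkl','wb'));print(s['eef_pos'],s['contact_force'],s['opening'],R.from_quat(s['tcp_rot']).as_matrix().round(4))
E
```

```text
[0.49189676 0.21347461 0.17049993] [0.44448086 0.64394682 0.2289691 ] 0.02343728178186403 [[ 8.266e-01  7.000e-04  5.627e-01]
 [-5.627e-01  0.000e+00  8.267e-01]
 [ 5.000e-04 -1.000e+00  4.000e-04]]
```

View pics/w4.png

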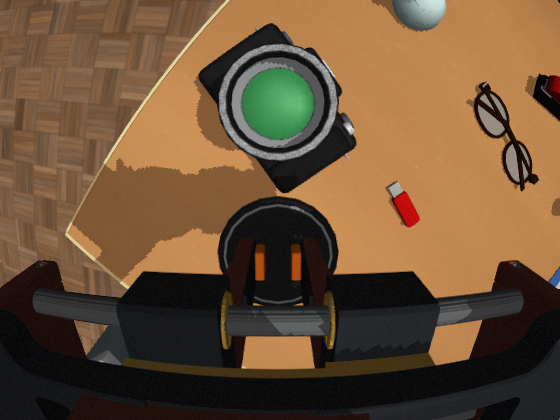

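The lens mouth is at (278,102) and the cap in hand at (278,250), aligned along tool x. I'll fit again.

```bash
python3 fit.py w4.pkl 278 103 46 64; python3 - <<'E'
from h import *
import pickle
from fit import *
s,d=pickle.load(open('w4.pkl','rb'))
inn,out=ringpts(d['color'],(278,103),46,64)
im=cv2.imread('pics/w4.png');
a=cv2.resize(im[32:172,208:348],(700,700))[:600]
for q in np.vstack([inn,out]): cv2.circle(a,(int((q[0]-208+.5)*5),int((q[1]-32+.5)*5)),1,(0,0,255),-1)
cv2.imwrite('pics/w4c.png',a)
E
```

```text
[0.53820607 0.28357787 0.11935364] inner res -0.07582294809102452 0.11812768453420992 outer 0.09377257823931608 0.26020535098744163 180
```

View pics/w4c.png

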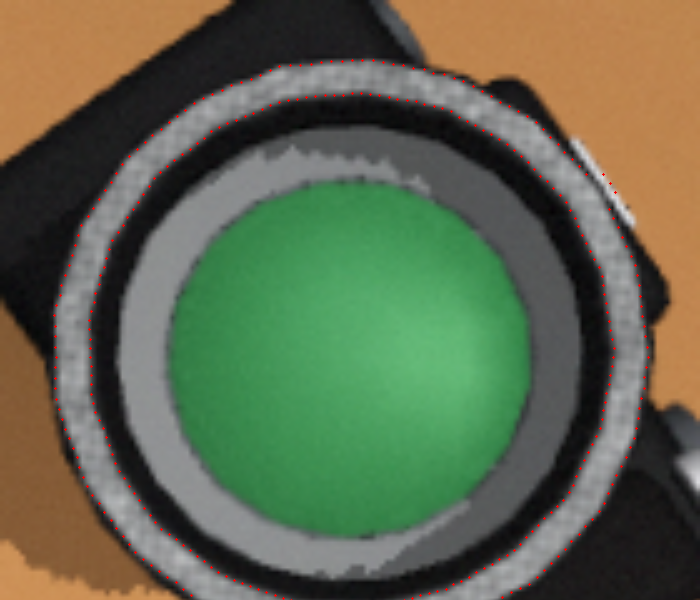

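```bash
python3 - <<'E'
from h import *
print(rows([.5395,.2835,.185],down(np.radians(-34.2))),rows([.5395,.2835,.163],down(np.radians(-34.2))))
E
```

```text
(array([-0.    , -0.0282,  0.1687]), array([-0.0004, -0.0002,  0.0003])) (array([-1.000e-04,  1.580e-02,  1.687e-01]), array([-0.0004, -0.0002,  0.0003]))
```

>>> jog_arm(
  increments=[
    {"rotation":[0,0,0],"travel":[0,-0.028,0],"grip":0.15},
    {"rotation":[0,0,0],"travel":[0,-0.028,0.08],"grip":0.15},
    {"rotation":[0,0,0],"travel":[0,-0.028,0.15],"grip":0.15},
    {"rotation":[0,0,0],"travel":[0,-0.028,0.169],"grip":0.15},
    {"rotation":[0,0,0],"travel":[0,-0.02,0.169],"grip":0.15},
    {"rotation":[0,0,0],"travel":[0,0,0.169],"grip":0.15},
    {"rotation":[0,0,0],"travel":[0,0.01,0.169],"grip":0.15},
    {"rotation":[0,0,0],"travel":[0,0.016,0.169],"grip":0.15},
    {"rotation":[0,0,0],"travel":[0,0.016,0.169],"grip":0.15},
  ],
)

```text
clock: 6.6
eef_pos: [0.5383, 0.2835, 0.1616]
tcp_rot: [0.676, -0.208, 0.208, -0.676]
contact_force: [0.2, 0.1, -0.2]
opening: 0.0233
```

```bash
python3 - <<'E'
from h import *
s,d=snap('scene','s5.png');_,e=snap('side','d5.png')
print(s['eef_pos'],s['contact_force'],s['torque'],rows([.5395,.2835,.15],down(np.radians(-34.2)),s))
out=[]
for n in('s5','d5'):
    im=cv2.imread(f'pics/{n}.png');u,v=map(int,proj(d if n=='s5' else e,np.array([.539,.284,.125])));out.append(cv2.resize(im[v-35:v+35,u-35:u+35],(400,400),interpolation=cv2.INTER_CUBIC))
cv2.imwrite('pics/c5.png',cv2.convertScaleAbs(np.hstack(out),alpha=1.6,beta=20))
E
```

```text
[0.53826045 0.283452   0.16156439] [ 0.21754551  0.07319175 -0.17117314] [-0.05216256  0.09002285 -0.04394397] (array([0.002 , 0.0231, 0.0015]), array([ 0.0002, -0.    , -0.0001]))
```

View pics/c5.png

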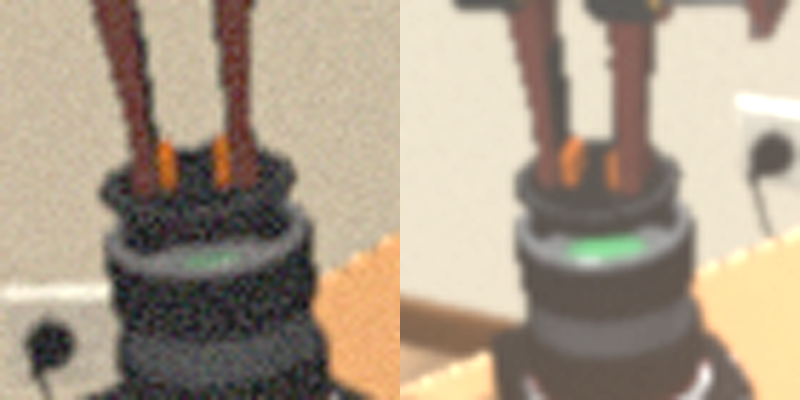

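>>> jog_arm(
  increments=[
    {"rotation":[0,0,0],"travel":[0.002,0,0.0015],"grip":0.15},
    {"rotation":[0,0,0],"travel":[0.002,0.004,0.0015],"grip":0.15},
    {"rotation":[0,0,0],"travel":[0.002,0.008,0.0015],"grip":0.15},
    {"rotation":[0,0,0],"travel":[0.002,0.011,0.0015],"grip":0.15},
    {"rotation":[0,0,0],"travel":[0.002,0.011,0.0015],"grip":0.15},
  ],
)

```text
clock: 7.32
eef_pos: [0.5396, 0.2838, 0.1561]
tcp_rot: [0.676, -0.208, 0.208, -0.676]
contact_force: [-0.7, 0.5, -0.5]
opening: 0.0235
```

```bash
python3 - <<'E'
from h import *
s=manip.sense()
print(s['eef_pos'],s['contact_force'],s['torque'],rows([.5395,.2835,.15],down(np.radians(-34.2)),s))
E
```

```text
[0.53964145 0.28381506 0.15614769] [-0.68855147  0.4673894  -0.53629444] [-0.03493662  0.06643012 -0.03076156] (array([ 0.0001,  0.0123, -0.0007]), array([ 0.0001,  0.0001, -0.0001]))
```

>>> jog_arm(
  increments=[
    {"rotation":[0,0,0],"travel":[0,0.002,0],"grip":0.15},
    {"rotation":[0,0,0],"travel":[0,0.004,0],"grip":0.15},
    {"rotation":[0,0,0],"travel":[0,0.006,0],"grip":0.15},
    {"rotation":[0,0,0],"travel":[0,0.006,0],"grip":0.15},
  ],
)

```text
clock: 7.82
eef_pos: [0.5397, 0.2838, 0.1533]
tcp_rot: [0.676, -0.208, 0.208, -0.676]
contact_force: [-0.4, -0.1, -0.4]
opening: 0.0231
```

```bash
python3 - <<'E'
from h import *
s=manip.sense()
print(s['eef_pos'],s['contact_force'],s['torque'],rows([.5395,.2835,.15],down(np.radians(-34.2)),s))
E
```

```text
[0.53972074 0.28381704 0.15328984] [-0.44270917 -0.10978824 -0.4450135 ] [-0.09966118  0.0378837   0.01510233] (array([-0.    ,  0.0066, -0.0008]), array([ 0.0001,  0.    , -0.    ]))
```

>>> jog_arm(
  increments=[
    {"rotation":[0,0,0],"travel":[0,0.002,0],"grip":0.15},
    {"rotation":[0,0,0],"travel":[0,0.004,0],"grip":0.15},
    {"rotation":[0,0,0],"travel":[0,0.006,0],"grip":0.15},
    {"rotation":[0,0,0],"travel":[0,0.006,0],"grip":0.15},
  ],
)

```text
clock: 8.32
eef_pos: [0.5397, 0.2838, 0.1503]
tcp_rot: [0.676, -0.208, 0.208, -0.676]
contact_force: [-0.1, -1.0, -1.8]
opening: 0.0235
```

```bash
python3 - <<'E'
from h import *
s,d=snap('scene','s6.png');_,e=snap('side','d6.png')
print(s['eef_pos'],s['contact_force'],s['torque'])
out=[]
for n in('s6','d6'):
    im=cv2.imread(f'pics/{n}.png');u,v=map(int,proj(d if n=='s6' else e,np.array([.539,.284,.12])));out.append(cv2.resize(im[v-35:v+35,u-35:u+35],(400,400),interpolation=cv2.INTER_CUBIC))
cv2.imwrite('pics/c6.png',cv2.convertScaleAbs(np.hstack(out),alpha=1.8,beta=30))
E
```

```text
[0.53974315 0.28382405 0.15025376] [-0.1436932  -0.95544371 -1.75571034] [-0.07827999  0.09734415 -0.04626837]
```

View pics/c6.png

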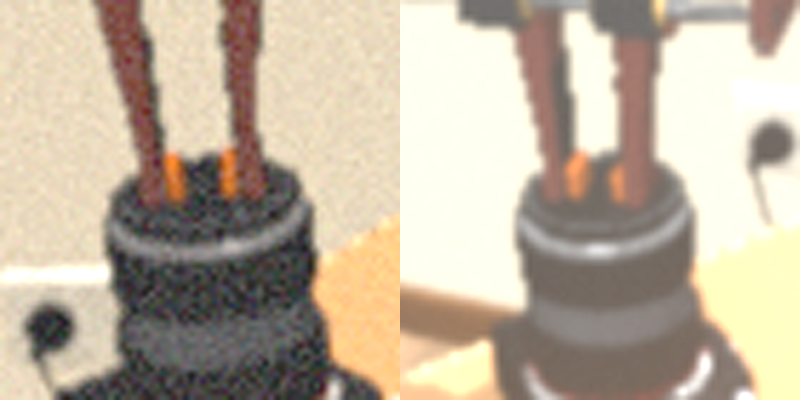

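The spigot is in the mouth with no contact force. Now I'll press down in small steps and read the force.

>>> jog_arm(
  increments=[
    {"rotation":[0,0,0],"travel":[0,0.002,0],"grip":0.15},
    {"rotation":[0,0,0],"travel":[0,0.002,0],"grip":0.15},
  ],
)

```text
clock: 8.68
eef_pos: [0.5397, 0.2838, 0.1493]
tcp_rot: [0.676, -0.208, 0.208, -0.676]
contact_force: [0.2, 0.0, -0.4]
opening: 0.0236
```

>>> jog_arm(
  increments=[
    {"rotation":[0,0,0],"travel":[0,0.002,0],"grip":0.15},
    {"rotation":[0,0,0],"travel":[0,0.002,0],"grip":0.15},
  ],
)

```text
clock: 8.93
eef_pos: [0.5397, 0.2838, 0.1483]
tcp_rot: [0.676, -0.208, 0.208, -0.676]
contact_force: [-0.7, -0.4, -0.8]
opening: 0.0234
```

>>> jog_arm(
  increments=[
    {"rotation":[0,0,0],"travel":[0,0.002,0],"grip":0.15},
    {"rotation":[0,0,0],"travel":[0,0.002,0],"grip":0.15},
  ],
)

```text
clock: 9.18
eef_pos: [0.5397, 0.2838, 0.1473]
tcp_rot: [0.676, -0.208, 0.208, -0.676]
contact_force: [-0.1, 0.8, -0.1]
opening: 0.0234
```

>>> jog_arm(
  increments=[
    {"rotation":[0,0,0],"travel":[0,0.002,0],"grip":0.15},
    {"rotation":[0,0,0],"travel":[0,0.002,0],"grip":0.15},
  ],
)

```text
clock: 9.43
eef_pos: [0.5399, 0.2839, 0.1467]
tcp_rot: [-0.676, 0.208, -0.208, 0.676]
contact_force: [-0.2, -0.3, 3.3]
opening: 0.0233
```

>>> jog_arm(
  increments=[
    {"rotation":[0,0,0],"travel":[0,0.002,0],"grip":0.15},
    {"rotation":[0,0,0],"travel":[0,0.002,0],"grip":0.15},
  ],
)

```text
clock: 9.68
eef_pos: [0.5399, 0.2839, 0.1456]
tcp_rot: [-0.676, 0.208, -0.208, 0.676]
contact_force: [-1.3, 0.4, 3.8]
opening: 0.0235
```

>>> jog_arm(
  increments=[
    {"rotation":[0,0,0],"travel":[0,0.0015,0],"grip":0.15},
    {"rotation":[0,0,0],"travel":[0,0.0015,0],"grip":0.15},
  ],
)

```text
clock: 9.93
eef_pos: [0.5399, 0.2839, 0.1448]
tcp_rot: [-0.676, 0.208, -0.208, 0.676]
contact_force: [-1.1, -0.7, 4.9]
opening: 0.023
```

>>> jog_arm(
  increments=[
    {"rotation":[0,0,0],"travel":[0,0.001,0],"grip":0.15},
    {"rotation":[0,0,0],"travel":[0,0.001,0],"grip":0.15},
  ],
)

```text
clock: 10.18
eef_pos: [0.5399, 0.2839, 0.1442]
tcp_rot: [-0.676, 0.208, -0.208, 0.676]
contact_force: [-0.5, -0.3, 4.7]
opening: 0.0234
```

>>> jog_arm(
  increments=[
    {"rotation":[0,0,0],"travel":[0,0.001,0],"grip":0.15},
    {"rotation":[0,0,0],"travel":[0,0.001,0],"grip":0.15},
  ],
)

```text
clock: 10.42
eef_pos: [0.5399, 0.2839, 0.1439]
tcp_rot: [-0.676, 0.208, -0.208, 0.676]
contact_force: [-1.3, -0.4, 5.7]
opening: 0.0235
```

>>> jog_arm(
  increments=[
    {"rotation":[0,0,0],"travel":[0,0.001,0],"grip":0.15},
    {"rotation":[0,0,0],"travel":[0,0.001,0],"grip":0.15},
  ],
)

```text
clock: 10.68
eef_pos: [0.5399, 0.2839, 0.1438]
tcp_rot: [-0.676, 0.208, -0.208, 0.676]
contact_force: [-3.0, -0.5, 9.7]
opening: 0.0235
```

>>> jog_arm(
  increments=[
    {"rotation":[0,0,0],"travel":[0,0.0007,0],"grip":0.15},
    {"rotation":[0,0,0],"travel":[0,0.0007,0],"grip":0.15},
  ],
)

```text
clock: 10.92
eef_pos: [0.54, 0.2839, 0.1438]
tcp_rot: [-0.676, 0.208, -0.208, 0.676]
contact_force: [-2.8, -0.6, 11.0]
opening: 0.0237
```

It's flush: z has stopped at 0.1438 and the force has risen to 11 N. Next I'll open the fingers while holding the press.

>>> jog_arm(
  increments=[
    {"rotation":[0,0,0],"travel":[0,0,0],"grip":0.3},
    {"rotation":[0,0,0],"travel":[0,0,0],"grip":0.34},
    {"rotation":[0,0,0],"travel":[0,0,0],"grip":0.38},
    {"rotation":[0,0,0],"travel":[0,0,0],"grip":0.43},
    {"rotation":[0,0,0],"travel":[0,0,0],"grip":0.43},
  ],
)

```text
clock: 11.55
eef_pos: [0.5409, 0.2835, 0.1437]
tcp_rot: [-0.676, 0.207, -0.209, 0.676]
contact_force: [0.1, -3.3, 9.1]
opening: 0.0375
```

```bash
python3 - <<'E'
from h import *
s,d=snap('wrist','w7.png');print(s['eef_pos'],s['contact_force'],s['opening'])
im=cv2.imread('pics/w7.png');cv2.imwrite('pics/w7c.png',cv2.convertScaleAbs(cv2.resize(im[190:310,210:350],(700,600),interpolation=cv2.INTER_CUBIC),alpha=2))
E
```

```text
[0.54093289 0.28353008 0.14370833] [ 0.12845702 -3.33202753  9.09598159] 0.03748619536361119
```

View pics/w7c.png

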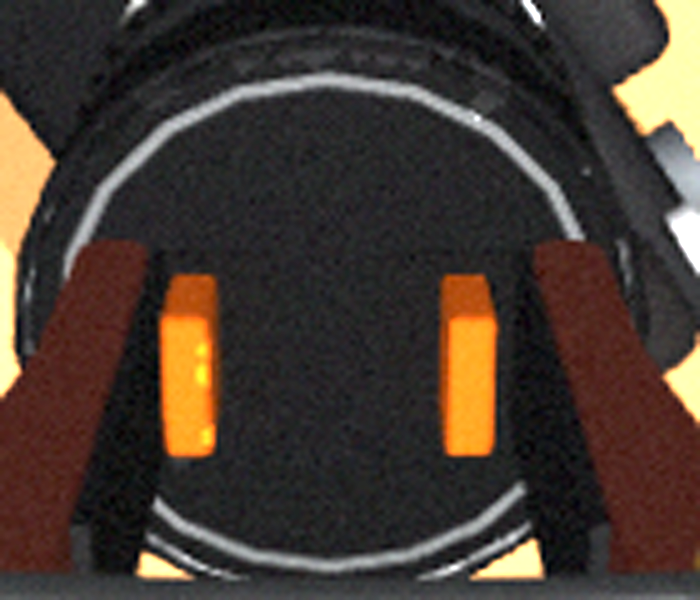

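The grips are 280 px apart, against 182 px when pinched, so they are fully sprung out at about 29 mm between centres. I'll lift straight off.

>>> jog_arm(
  increments=[
    {"rotation":[0,0,0],"travel":[0,-0.004,0],"grip":0.43},
    {"rotation":[0,0,0],"travel":[0,-0.01,0],"grip":0.46},
    {"rotation":[0,0,0],"travel":[0,-0.03,0],"grip":0.5},
    {"rotation":[0,0,0],"travel":[0,-0.1,0],"grip":0.5},
    {"rotation":[0,0,0],"travel":[0,-0.15,-0.03],"grip":0.5},
    {"rotation":[0,0,0],"travel":[0,-0.15,-0.14],"grip":0.5},
    {"rotation":[0,0,0],"travel":[0,-0.15,-0.14],"grip":0.5},
    {"rotation":[0,0,0],"travel":[0,-0.15,-0.14],"grip":0.5},
  ],
)

```text
clock: 12.6
eef_pos: [0.5009, 0.2263, 0.2182]
tcp_rot: [-0.675, 0.208, -0.208, 0.676]
contact_force: [-0.3, -0.4, 0.2]
opening: 0.0439
```

```bash
python3 - <<'E'
from h import *
import pickle
sw,dw=snap('wrist','w8.png');pickle.dump((sw,dw),open('w8.pkl','wb'))
s,d=snap('scene','s8.png');_,e=snap('side','d8.png')
print(s['eef_pos'],s['contact_force'])
out=[]
for n in('s8','d8'):
    im=cv2.imread(f'pics/{n}.png');u,v=map(int,proj(d if n=='s8' else e,np.array([.539,.284,.10])));out.append(cv2.resize(im[v-40:v+40,u-40:u+40],(400,400),interpolation=cv2.INTER_CUBIC))
cv2.imwrite('pics/c8.png',cv2.convertScaleAbs(np.hstack(out),alpha=1.8,beta=30))
E
```

```text
[0.50123786 0.2265857  0.21807549] [ 0.61782831  0.91741714 -0.05016354]
```

View pics/c8.png

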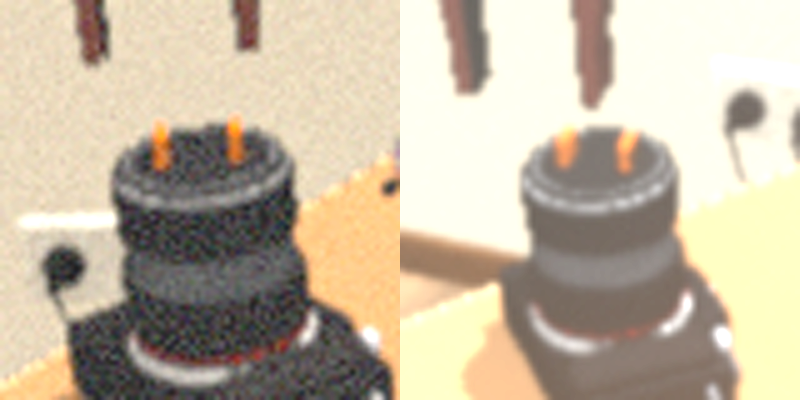

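View pics/w8.png

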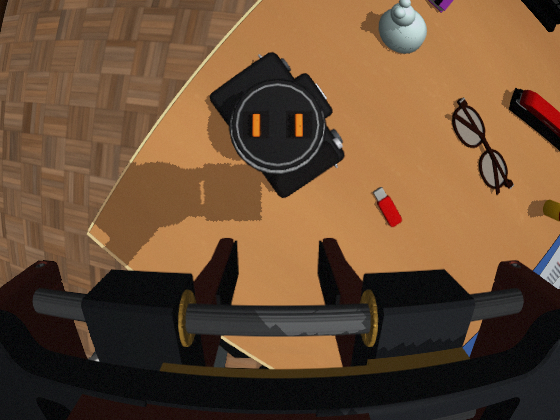

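```bash
python3 - <<'E'
from h import *
import pickle
a=pickle.load(open('w3.pkl','rb'));b=pickle.load(open('w8.pkl','rb'))
print(wz(*a,(288,189),.04),wz(*b,(285,197),.04),wz(*a,(215,92),.04),wz(*b,(210,100),.04))
im=cv2.imread('pics/w8.png');c=cv2.resize(im[75:175,228:328],(600,600),interpolation=cv2.INTER_CUBIC);cv2.imwrite('pics/w8c.png',cv2.convertScaleAbs(c,alpha=1.8,beta=15))
E
```

```text
[0.50339607 0.2204819  0.04      ] [0.504131   0.21967569 0.04      ] [0.4991599  0.34125909 0.04      ] [0.49850161 0.34183355 0.04      ]
```

View pics/w8c.png

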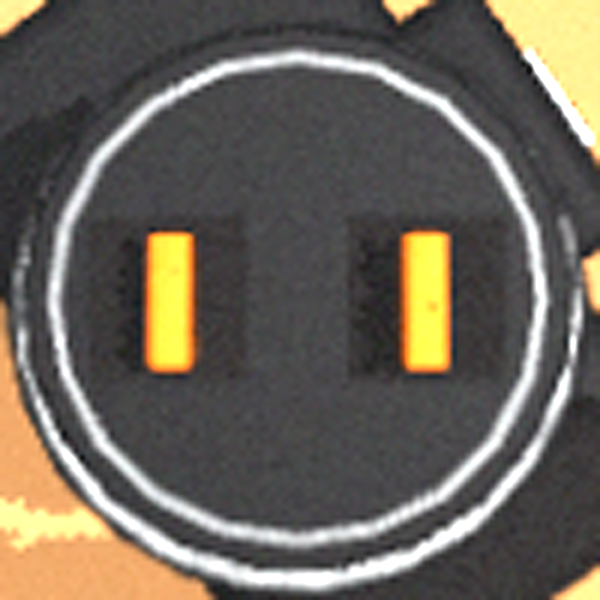

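```bash
python3 -c "
from cell import ticket;print(ticket.close_job())"
```

```text
the job is handed in; nothing more can be done
None
```

The lens cap is on the camera and looks locked. I handed the job in after about 13 s of robot time, with the gripper well clear.

- **Which cap:** I took the left-hand of the two look-alikes, at about (0.594, 0.003). I pinched both grips, picked it up and centred it over the lens using wrist-camera fits.
- **Pressing home:** The flange met the seal at the expected height. It came flush after 3 mm more, at 11 N peak reading. I opened the fingers while still pressing at about 9 N, then lifted straight off.
- **Locked:** The grips are fully sprung out, about 29 mm between centres. They could only spread that far with the lugs in the recess, but I did not tug the cap to test it.
- **Final pictures:** The cap sits centred and level. The camera body has moved less than about 1 mm, which is within pixel accuracy. The spectacles, memory stick and figure were not touched.
- **Disagreements:**
  - The wrist camera showed a steady offset of about 1.2 mm, which I cancelled by measuring the lens relative to the held cap.
  - A side force of about 3 N appeared during pressing and release, with no visible shift of the camera.

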